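# Lock a drying cartridge into a push-fit gas port

## Robot

A 6-joint arm with a two-finger parallel gripper is mounted at the origin on the work surface. World frame = base frame: x ahead of the robot, y to its left, z up, the work surface at z = 0. Lengths are in m, angles in rad, forces in N, time in s.
With the tool pointing down it reaches from about 0.375 to 0.9 m from the base axis. Payload 3.1 kg.
Tool frame: the origin (TCP) lies at the very end of the fingers, on their centre line; the grasp point (between the pads) lies 19 mm behind it (tcp_to_grasp is the distance from the TCP to the grasp point, in m); y points along the fingers, x is the direction in which the jaws open and shut, and the axes are right-handed (so a half turn about y gives the same grasp; the last joint's range is limited). The gripper opens to 85 mm and grips with 20 to 120 N. Pads are 22 mm wide; open, the fingers measure 114 mm over their backs; the gripper's body (76 mm by 85 mm) begins 54 mm behind the grasp point. The pads swing forward as they close: fully open they stand 13 mm farther back than shut.
Start: joints at [1.129, 0.527, 1.433, -0, 1.181, -0.178], TCP at [0.162, 0.604, 0.231] pointing down, gripper open.
Joint ranges: [-3.08, 3.08], [-0.75, 2.2], [0.22, 2.44], [-1.43, 4.57], [0, 2.65], [-2.85, 2.85]. Speed limits (rad/s): [2.79, 2.79, 3.14, 3.14, 3.14, 3.14].

## Interface

Orientations are given as a rotation vector (axis times angle).
In Python, from cell import state, grab_frame, hand_in, tcp_to_grasp gives the robot as it stands.
- The arm moves only by the shell command python3 -m jog 'ROWS' [FORCE]. ROWS is a JSON object of lists of equal length, an entry for each row: "xyz": the shift along the world's x, y, z in mm, a list of three; "dr": the turn, a rotation vector about the world's x, y, z in degrees, a list of three; "jaw": the opening, from 0 (shut) to 1 (fully open). In form: {"xyz": [[x, y, z], ...], "dr": [[wx, wy, wz], ...], "jaw": [jaw, ...]}. A call has 1 to 12 rows; each row is the pose to reach, as a shift and turn from the pose measured when the call began; what a row does not reach only later rows make up. A row lasts 1/12 s, in which the tool goes at most 41.7 mm and 7.16 degrees, less where a joint would pass 70% of its speed; a pose out of reach is approached as far as the arm can. A call with a gripper value outside its range is refused whole. The fingers move at their own pace and stop on an object; FORCE is the grip in N (left out, the last holds). Time passes only in rows, so rows that repeat a pose let the fingers close. It gives the time, the measured TCP pose, the force and the opening at its end, in the units of the state.
- state(): the state, without advancing time (a new reading comes with each control period).
- grab_frame(name): name is "scene" or "top" or "wrist"; returns a dict with "img" (480x640x3 uint8, red, green, blue), "z_map" (480x640 float32, m along the optical axis (not along the pixel's ray), 0 where there is no reading), "vfov" (degrees; the focal length in pixels is half the picture's height over the tangent of half this angle, whatever the lens; pixels are square), "cx", "cy" (the principal point, pixels), "R" (3x3) and "t" (3): a world point X has camera coordinates R X + t; the wrist camera has in their place "T_tool_cam" (4x4, takes a point from camera to tool coordinates, whose origin is the TCP and whose axes are the tool frame's). Camera axes: x right, y down, z forward; pixel columns grow to the right and rows downward; lengths in m; the calibration is good to about 2 mm. A picture is of the moment at which its call begins: read the wrist's pose just before it.
- hand_in(): hands the job in, once; it reports no verdict.
The state is a dict: "t": time; "joint_positions": joint angles; "joint_vel": joint speeds; "effort": joint torques, N m; "eef_pos": TCP position; "tcp_rot": TCP orientation; "force": force on the tool from outside, world axes, zero at the start; "wrist_torque": the same for the moment, N m; "width": finger opening in m.
Only numpy, scipy, OpenCV 4.12 (cv2) and the standard library are available. Lean on these libraries where they do the work, as an engineer would, in place of code of your own. Each camera call takes 0.05 s, during which the arm holds its last target. There are 200 camera calls.

## Task

Take the drying cartridge with the blue filling out of its cork stand and push its steel spigot straight down into the open blue-ringed push-fit port of the gas manifold until it locks, then, still holding it, tug it upwards with about 10 N to prove that it holds. Let go and leave it standing locked in the port; never load it against the port with more than 20 N in either direction, and leave the pink cartridge and the other things on the bench where they are.

Things in the scene. Friction and masses are not known exactly. Their poses are not given: they have to be found in the camera images.
- fresh_mid (a point): Centre (half-way up) of the body of the cartridge with the BLUE filling and white end caps, the one to use. Body 36 mm in diameter, 60 mm tall (30 mm above and below this point), z up along its axis, round. It stands upright with its steel spigot down in a hole of one of the two cork stands (which one varies), its underside on the cork's top. Mass 0.10 to 0.16 kg.
- fresh_tip (a point): Tip (lower end, on the axis) of the blue cartridge's steel spigot, 91 mm below the body's centre. The spigot is 14 mm in diameter and 61 mm long; its lowest 8 mm taper to 8 mm diameter, and 13 to 20 mm above the tip is a 9 mm wide locking groove.
- stand_fresh: The fixed cork block that holds the blue cartridge, 70 x 70 x 66 mm tall, origin at the centre of its underside, with an 18 mm vertical through hole at its centre. The pink cartridge's stand is alike.
- port_mouth (a point): Centre of the open port's mouth, 72 mm above the bench: top of the square 44 x 44 mm aluminium tower with a blue ring. Bore vertical, 15.6 mm, mouth chamfered 3 mm. At a tip depth of 20 to 36 mm two spring jaws begin to resist (up to about 9 N). They snap into the groove, and lock, at a depth between 35 and 51 mm, 15 mm after that; it differs from port to port and cannot be seen.
- manifold: The gas manifold, fixed: grey base plate 100 (x) x 200 (y) x 12 mm, origin at the centre of its underside; open tower 50 mm along -y, blanked port with red plug (72 mm high, not used) 50 mm along +y. Over the last 4 mm before locking a spring valve also pushes back (1 to 3 N; at most 9 N in all). 1.5 mm past locking is a hard stop, where the force rises steeply past 10 N.
- collet (a joint): Lift (m) of the lock inside the port: 0 at rest, up to 0.003 when a LOCKED cartridge is pulled up. It starts to lift at about 3 N of pull, passes 0.0015 at about 5 N, stops at 6 to 7 N, and springs back after. Pushing down, or pulling an unlocked cartridge (which just comes out), does not lift it. Pulled, a locked cartridge rises at most 6 mm in all from the hard stop.
- spent_mid (a point): Centre of the body of the other cartridge, the same shape but with PINK filling, in the other cork stand (66 mm high). Leave it alone.
- plug_dark: Loose black rock core plug, 38 mm diameter, 30 mm tall; origin at the centre of its underside. Bystander.
- plug_grey: Loose dark grey rock core plug, 38 mm diameter, 26 mm tall; origin at the centre of its underside. Bystander.
- plug_pale: Loose sand-coloured rock core plug, 38 mm diameter, 26 mm tall; origin at the centre of its underside. Bystander.
- jar_mid (a point): Centre of a loose amber jar with a white cap, 52 mm diameter, 70 mm tall. Bystander.
- spatula: Loose steel lab micro-spatula lying on the bench, 150 mm long, 14 mm wide; origin under its middle. Bystander.
Mind the look-alikes: they are no part of the job. What is shaped like the manifold but yellow is not meant.

How it is judged:
On the way, in this order (a step that is already met when the one before it is completed fails the run):
1. the blue cartridge's spigot is pushed into the port to locking depth (z of fresh_tip in the frame of port_mouth below -0.0335 m and horizontal distance between fresh_tip and port_mouth below 0.006 m), for 0.1 s.
2. held in the gripper, it is tugged upwards and the lock takes the pull (the jaws lift by more than 1.5 mm) (value of joint collet above 0.0015 m and contact force between the fingers and fresh above 1 N), for 0.1 s.
At the end, for the whole second after the job is handed in: The blue cartridge stands locked in the blue-ringed port: tip at least 33.5 mm below the mouth, within 6 mm of its axis (body centre 12 mm), tilt under 0.12 rad, jaws back below 1 mm; pink cartridge within 15 mm, plugs, jar and spatula within 20 mm of their starts (all of step 1 and angle between fresh_mid's own z axis and vertical below 0.12 rad and value of joint collet below 0.001 m and horizontal distance between fresh_mid and port_mouth below 0.012 m and distance of spent_mid from where it was at the start of the episode below 0.015 m and distance of each of plug_dark, plug_grey, plug_pale, jar_mid, spatula from where it was at the start of the episode below 0.02 m); the robot touches nothing.
It fails at once if the blue cartridge is loaded against the port with more than 28 N, all contacts added (contact force between fresh and manifold above 28 N).
It fails at once if the pink cartridge is moved by more than 15 mm or another bystander by more than 20 mm (distance of spent_mid from where it was at the start of the episode above 0.015 m or distance of any of plug_dark, plug_grey, plug_pale, jar_mid, spatula from where it was at the start of the episode above 0.02 m).
It also fails if it takes over 58 s, if anything falls off the work surface, if the arm or the gripper's body presses on something with over 40 N, if the wrist force passes 120 N, or if a joint passes its speed limit or range.

## Working session

There is one attempt and no reset: what is moved stays moved. The work goes in short steps, Python scripts to look and compute and a shell command to move; the robot and the scene stay as the last step left them, time stands still between calls to the robot, and variables do not carry over. Pictures are saved under pics/ and viewed, about 8 in all and at most 12, crops included, and the job is handed in when it is done.

```bash
mkdir -p pics; ls; cat > h.py <<'E'
import numpy as np, cv2
from cell import state, grab_frame, hand_in, tcp_to_grasp
from scipy.spatial.transform import Rotation as Ro
def cloud(f, s=None):
    h,w=f["z_map"].shape; fl=h/2/np.tan(np.radians(f["vfov"])/2)
    v,u=np.mgrid[:h,:w]; z=f["z_map"]
    P=np.stack([(u-f["cx"])/fl*z,(v-f["cy"])/fl*z,z],-1)
    if "R" in f: W=(P-f["t"])@np.array(f["R"])
    else:
        T=np.array(f["T_tool_cam"]); P=P@T[:3,:3].T+T[:3,3]
        W=P@Ro.from_rotvec(s["tcp_rot"]).as_matrix().T+s["eef_pos"]
    W[z==0]=np.nan
    return W
def save(n,img,crop=None,k=1):
    if crop: a,b,c,d=crop; img=img[b:d,a:c]
    img=cv2.resize(img,None,fx=k,fy=k,interpolation=cv2.INTER_CUBIC)
    cv2.imwrite("pics/"+n,img[:,:,::-1])
E
python3 - <<'E'
from h import *
s=state();print(s, tcp_to_grasp)
for n in("top","scene"):
    f=grab_frame(n); save(n+"0.png",f["img"]); np.save(n+".npy",f,allow_pickle=True)
    print(n,f["vfov"],f["cx"],f["cy"],f["R"],f["t"])
E
```

```text
pics
{'t': 0.0, 'joint_positions': array([ 1.12949566e+00,  5.28493463e-01,  1.43393439e+00, -1.88189067e-05,
        1.18142497e+00, -1.78475242e-01]), 'joint_vel': array([-1.86546056e-03, -2.04070431e-03,  1.43542266e-04,  1.76088003e-03,
       -2.68380100e-04, -7.94939715e-05]), 'effort': array([-7.27859860e-04, -4.42349267e+01, -1.78026348e+01, -2.23703200e-04,
        8.56320723e-03, -9.22240332e-06]), 'eef_pos': array([0.16202045, 0.60286501, 0.23030667]), 'tcp_rot': array([-1.32321392, -1.01192925,  1.01526393]), 'force': array([-0.04253121, -0.12450072,  0.07662634]), 'wrist_torque': array([-0.0242487 , -0.01007544,  0.02564506]), 'width': 0.08576755599377683} 0.0187
top 48.456931087819655 319.3329753732541 231.14111740957028 [[-0.00248369 -0.99981011 -0.01932796]
 [-0.9973057   0.0038936  -0.07325425]
 [ 0.07331559  0.01909394 -0.99712599]] [0.02960392 0.54204181 1.18717562]
scene 53.78680269526691 322.9810158237516 237.8936859712743 [[ 0.06024236  0.99817375  0.0044739 ]
 [ 0.80590255 -0.0459927  -0.59025906]
 [-0.58897533  0.03916413 -0.80720148]] [-0.04373792 -0.38751403  1.34866858]
```

View pics/top0.png

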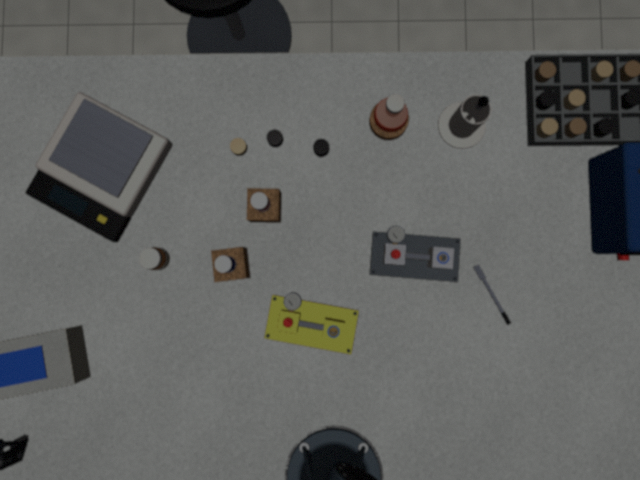

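View pics/scene0.png

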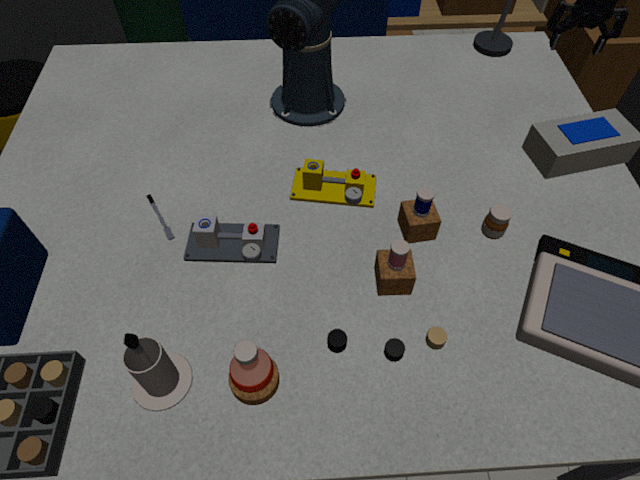

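Candidates: cartridges at scene (423,205) with dark blue filling and (399,255) with pink. Manifolds are the grey one at scene (205,225) with a blue ring and a yellow look-alike at (313,175). I take the blue cartridge, which is top (223,264), and the grey manifold's ringed tower, which is top (443,257). I'll measure both and confirm in a crop.

```bash
python3 - <<'E'
from h import *
for n in("top","scene"):
    f=np.load(n+".npy",allow_pickle=True).item(); W=cloud(f); print(n)
    def rep(nm,c,r,z0,z1):
        m=np.zeros(W.shape[:2],np.uint8); cv2.circle(m,c,r,1,-1)
        q=(m>0)&(W[...,2]>z0)&(W[...,2]<z1); P=W[q]
        if len(P)<5: print(nm,"none",len(P));return
        lo,hi=np.nanpercentile(P,2,0),np.nanpercentile(P,98,0); rc=cv2.minAreaRect((P[:,:2]*1000).astype(np.float32))
        print(nm,len(P),"mean",P.mean(0).round(4),"mid",((lo+hi)/2).round(4),"rect",np.round(rc[0],1),np.round(rc[1],1),round(rc[2],1),"zmed",np.median(P[:,2]).round(4))
    C=dict(top=dict(blue=(223,264),pink=(260,201),port=(443,257),plug=(395,254),jar=(152,259)),scene=dict(blue=(424,198),pink=(400,248),port=(205,225),plug=(253,230),jar=(498,214)))[n]
    rep("bluecap",C["blue"],22,.115,.14); rep("pinkcap",C["pink"],22,.115,.14)
    rep("bluestand",C["blue"],35,.058,.072)
    rep("port",C["port"],18,.065,.08); rep("plug",C["plug"],18,.055,.066); rep("jar",C["jar"],25,.06,.08)
    rep("base",tuple(np.add(C["port"],C["plug"])//2),55,.007,.017)
f=np.load("scene.npy",allow_pickle=True).item()
a=f["img"][150:300,380:480];b=f["img"][190:290,170:290];
a=cv2.resize(a,(400,600),interpolation=2);b=cv2.resize(b,(400,333),interpolation=2)
b=np.vstack([b,np.zeros((267,400,3),np.uint8)]);save("crop.png",np.clip(np.hstack([a,b]).astype(int)*2,0,255).astype(np.uint8))
E
```

```text
top
bluecap 240 mean [0.4673 0.2246 0.1261] mid [0.4672 0.225  0.126 ] rect [467.2 224.7] [33.2 33. ] 89.8 zmed 0.1261
pinkcap 231 mean [0.5984 0.1511 0.1258] mid [0.5987 0.1512 0.1252] rect [598.7 151.2] [34.  34.5] 50.5 zmed 0.126
bluestand 750 mean [0.4673 0.2219 0.066 ] mid [0.4679 0.2251 0.0655] rect [467.4 225.4] [70.  71.1] 7.0 zmed 0.0662
port 399 mean [ 0.4801 -0.2373  0.0727] mid [ 0.4795 -0.2379  0.0721] rect [ 480.1 -237.5] [44.7 43.9] 84.8 zmed 0.073
plug 55 mean [ 0.4862 -0.1377  0.062 ] mid [ 0.4845 -0.1355  0.0606] rect [ 485.4 -136.6] [41.  32.8] 83.5 zmed 0.063
jar 369 mean [0.481  0.3965 0.0695] mid [0.4807 0.3968 0.0687] rect [481.2 397.4] [44.8 44.8] 62.4 zmed 0.0697
base 2561 mean [ 0.4809 -0.1878  0.0125] mid [ 0.4834 -0.1882  0.0122] rect [ 492.3 -197.4] [220.4 227. ] 81.3 zmed 0.0126
scene
bluecap 233 mean [0.4726 0.225  0.1255] mid [0.4706 0.226  0.1229] rect [469.8 226.6] [34.4 37. ] 62.6 zmed 0.1264
pinkcap 278 mean [0.6039 0.1513 0.1258] mid [0.6026 0.1515 0.1228] rect [601.8 152.4] [34.8 35.1] 34.2 zmed 0.1265
bluestand 642 mean [0.4803 0.222  0.0664] mid [0.4728 0.2257 0.0647] rect [469.8 226.3] [74.3 71.7] 7.2 zmed 0.0668
port 395 mean [ 0.484  -0.2365  0.0724] mid [ 0.4826 -0.2367  0.071 ] rect [ 482.  -237.3] [46.4 46.5] 87.5 zmed 0.0731
plug 50 mean [ 0.4949 -0.1362  0.0622] mid [ 0.4916 -0.1371  0.0605] rect [ 489.6 -142.5] [31.4 21.9] 76.8 zmed 0.063
jar 348 mean [0.4862 0.3963 0.0697] mid [0.4841 0.3974 0.0678] rect [484.2 397.5] [45.9 46.4] 48.9 zmed 0.0704
base 1844 mean [ 0.499  -0.1862  0.0131] mid [ 0.4901 -0.1872  0.0124] rect [ 487.4 -187.5] [199.9 102.9] 85.1 zmed 0.0132
```

View pics/crop.png

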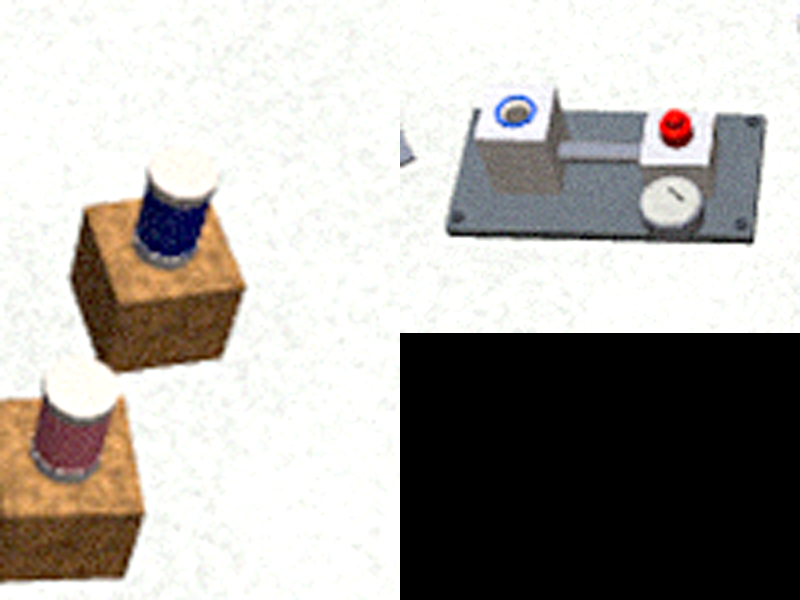

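The crop confirms it: the blue-filled cartridge is in the nearer stand (left crop, about (175,215)), and the blue-ringed open port is on the grey manifold (about (515,110)). I'll move above the cartridge first.

```bash
python3 - <<'E'
from h import *
s=state();print(Ro.from_rotvec(s["tcp_rot"]).as_matrix().round(4))
E
python3 -m jog '{"xyz":[[30,-38,0],[60,-76,0],[90,-112,0],[120,-148,0],[150,-185,0],[180,-222,0],[208,-258,0],[236,-292,0],[260,-322,0],[278,-344,0],[286,-354,0],[286,-354,0]],"dr":[[0,0,0],[0,0,0],[0,0,0],[0,0,0],[0,0,0],[0,0,0],[0,0,0],[0,0,0],[0,0,0],[0,0,0],[0,0,0],[0,0,0]],"jaw":[1,1,1,1,1,1,1,1,1,1,1,1]}' 40
python3 - <<'E'
from h import *
s=state();f=grab_frame("wrist");print(s,f["T_tool_cam"].round(4)); save("w1.png",f["img"]);np.save("w1.npy",[f,s],allow_pickle=True)
E
```

```text
[[ 2.597e-01 -8.000e-04 -9.657e-01]
 [ 9.657e-01 -1.800e-03  2.597e-01]
 [-1.900e-03 -1.000e+00  3.000e-04]]
t: 1.1
eef_pos: [0.4532, 0.2441, 0.2304]
tcp_rot: [-1.33, -1.009, 1.009]
force: [-0.2, 0.5, 0.5]
width: 0.0854
{'t': 1.1, 'joint_positions': array([ 0.27925921,  0.38063737,  1.7078407 , -0.00492132,  1.0511766 ,
       -1.0195546 ]), 'joint_vel': array([ 0.08956692, -0.01292357,  0.03378209,  0.07949207,  0.02771224,
        0.08052006]), 'effort': array([ -1.68107126, -34.80786681, -15.28834283,  -0.26552377,
         0.09455343,  -0.36822069]), 'eef_pos': array([0.45320561, 0.24411277, 0.23043022]), 'tcp_rot': array([-1.32955283, -1.00929319,  1.0088591 ]), 'force': array([-0.15685297,  0.54968145,  0.47478858]), 'wrist_torque': array([-0.00034763,  0.01112335,  0.00106574]), 'width': 0.08544128529827677} [[ 1.000e+00 -4.000e-04 -5.000e-04  2.000e-04]
 [ 3.000e-04 -2.778e-01  9.606e-01 -1.417e-01]
 [-5.000e-04 -9.606e-01 -2.778e-01  7.050e-02]
 [ 0.000e+00  0.000e+00  0.000e+00  1.000e+00]]
```

View pics/w1.png

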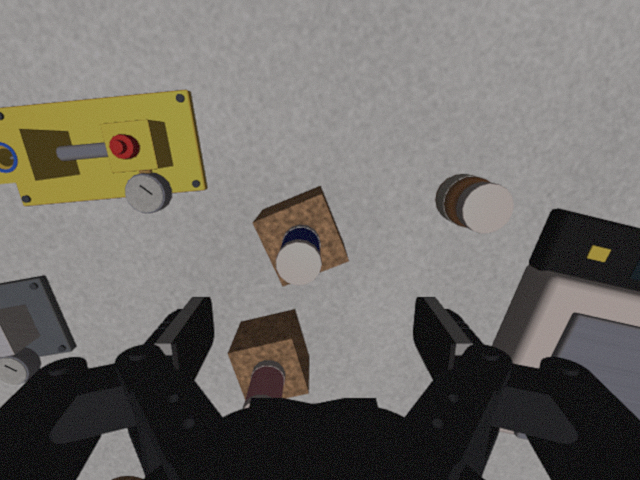

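The wrist view shows the blue cartridge's cap at (299,263) and the pink one lower at (265,385). Localise the cap with the wrist depth map.

```bash
cat >> h.py <<'E'
def capfit(W,zc,xy,r=.03,dz=.006):
    q=(abs(W[...,2]-zc)<dz)&(np.hypot(W[...,0]-xy[0],W[...,1]-xy[1])<r)
    P=W[q]; c,rad=cv2.minEnclosingCircle((P[:,:2]*1000).astype(np.float32)); rc=cv2.minAreaRect((P[:,:2]*1000).astype(np.float32))
    return len(P),np.round(c,1),round(rad,1),"rect",np.round(rc[0],1),np.round(rc[1],1),"zmed",np.median(P[:,2]).round(4)
E
python3 -m jog '{"xyz":[[15,-19,0],[15,-19,0],[15,-19,0],[15,-19,0]],"dr":[[0,0,0],[0,0,0],[0,0,0],[0,0,0]],"jaw":[1,1,1,1]}'
python3 - <<'E'
from h import *
s=state();f=grab_frame("wrist");W=cloud(f,s)
print(s["eef_pos"],s["joint_vel"].round(3))
print(capfit(W,.126,(.468,.225))); print(capfit(W,.066,(.468,.225),.06))
s=state();f=grab_frame("wrist");W=cloud(f,s)
print(s["eef_pos"],capfit(W,.126,(.468,.225)));save("w2.png",f["img"])
E
```

```text
t: 1.48
eef_pos: [0.4643, 0.2281, 0.2299]
tcp_rot: [-1.325, -1.007, 1.011]
force: [-0.4, 0.1, -0.1]
width: 0.0857
[0.46434382 0.22805608 0.22989324] [ 0.013 -0.003  0.002 -0.004  0.    -0.002]
(1660, array([469.2, 227.8]), 18.0, 'rect', array([469. , 227.6]), array([35.1, 35.4]), 'zmed', np.float64(0.1251))
(3494, array([469.2, 227.7]), 49.0, 'rect', array([469.5, 227.7]), array([70.6, 70.1]), 'zmed', np.float64(0.0651))
[0.46427183 0.22819859 0.22999267] (1663, array([469.3, 227.7]), 18.1, 'rect', array([469.4, 227.8]), array([34.5, 35.7]), 'zmed', np.float64(0.1251))
```

```bash
python3 -m jog '{"xyz":[[4,-1,-25],[4.7,-1,-60],[4.7,-1,-95],[4.7,-1,-125],[4.7,-1,-142],[4.7,-1,-148],[4.7,-1,-148],[4.7,-1,-148],[4.7,-1,-148]],"dr":[[0,0,0],[0,0,0],[0,0,0],[0,0,0],[0,0,0],[0,0,0],[0,0,0],[0,0,0],[0,0,0]],"jaw":[1,1,1,1,1,1,1,1,1]}'
python3 -m jog '{"xyz":[[0,0,0],[0,0,0],[0,0,0],[0,0,0],[0,0,0],[0,0,0],[0,0,0],[0,0,0],[0,0,0],[0,0,0],[0,0,0],[0,0,0]],"dr":[[0,0,0],[0,0,0],[0,0,0],[0,0,0],[0,0,0],[0,0,0],[0,0,0],[0,0,0],[0,0,0],[0,0,0],[0,0,0],[0,0,0]],"jaw":[0.3,0.3,0.3,0.3,0.3,0.3,0.3,0.3,0.3,0.3,0.3,0.3]}' 50
python3 -c "
from h import *
s=state();f=grab_frame('wrist');W=cloud(f,s);print(s['eef_pos'],s['force'],s['wrist_torque'],capfit(W,.126,(.469,.227)))"
```

```text
t: 2.33
eef_pos: [0.47, 0.2279, 0.0834]
tcp_rot: [-1.326, -1.011, 1.01]
force: [0.1, -0.6, 0.1]
width: 0.0853
t: 3.33
eef_pos: [0.4703, 0.228, 0.0842]
tcp_rot: [-1.326, -1.012, 1.009]
force: [-1.6, -1.2, 6.0]
width: 0.0352
[0.47034412 0.22796965 0.08419131] [-1.57535991 -1.24962526  6.02895226] [0.01463385 0.14966949 0.03732346] (9357, array([463. , 228.6]), 28.3, 'rect', array([467.5, 225.1]), array([54.6, 36. ]), 'zmed', np.float64(0.125))
```

Gripped (width 35 mm). Lift out and check.

```bash
python3 -m jog '{"xyz":[[0,0,4],[0,0,10],[0,0,20],[0,0,32],[0,0,46],[0,0,60],[0,0,76],[0,0,92],[0,0,108],[0,0,120],[0,0,128],[0,0,130]],"dr":[[0,0,0],[0,0,0],[0,0,0],[0,0,0],[0,0,0],[0,0,0],[0,0,0],[0,0,0],[0,0,0],[0,0,0],[0,0,0],[0,0,0]],"jaw":[0.3,0.3,0.3,0.3,0.3,0.3,0.3,0.3,0.3,0.3,0.3,0.3]}'
python3 - <<'E'
from h import *
s=state();print(s["eef_pos"],s["force"],s["wrist_torque"],s["width"],s["joint_positions"].round(2))
f=grab_frame("wrist");np.save("w3.npy",[f,s],allow_pickle=True)
g=grab_frame("scene");a=f["img"];b=cv2.resize(g["img"][90:290,350:510],(384,480),interpolation=2)
save("w3.png",np.clip(np.hstack([cv2.resize(a,(400,300)),np.pad(cv2.resize(b,(400,500)),((0,0),(0,0),(0,0)))[:300]]).astype(int)*2,0,255).astype(np.uint8))
E
```

```text
t: 4.38
eef_pos: [0.4711, 0.2282, 0.2162]
tcp_rot: [-1.328, -1.015, 1.007]
force: [-0.1, 0.9, -1.4]
width: 0.035
[0.47108745 0.22819822 0.21615935] [-0.05793097  0.94374618 -1.37853346] [ 0.00206272  0.01330346 -0.05425944] 0.03498884298342744 [ 0.24  0.41  1.71 -0.    1.02 -1.06]
```

View pics/w3.png

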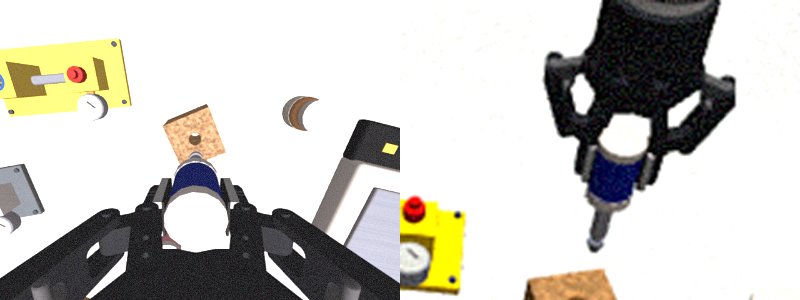

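The cartridge hangs straight in the pads with the spigot free of the cork: wrist half at (193,215), scene half at (600,220). Get its axis and tip in the tool frame.

```bash
cat > axis.py <<'E'
from h import *
from scipy.optimize import least_squares
def fit(W,s,verbose=1):
    # points in tool frame; y along fingers. cap top expected y ~ -.043, underside ~ +.016, tip ~ +.077
    T=(W-s["eef_pos"])@Ro.from_rotvec(s["tcp_rot"]).as_matrix()
    x,y,z=T[...,0],T[...,1],T[...,2]
    cap=(abs(x)<.025)&(abs(z)<.03)&(y>-.06)&(y<-.03)
    sp=(abs(x)<.02)&(abs(z)<.03)&(y>.024)&(y<.095)
    top=np.median(y[cap&(abs(x)<.01)])
    cp=T[cap&(abs(y-top)<.003)]; c,r=cv2.minEnclosingCircle((cp[:,[0,2]]*1000).astype(np.float32))
    print("cap y",top,"n",cap.sum(),"centre xz mm",np.round(c,2),"r",round(r,2),"spigot n",sp.sum(),"ymax",np.nanmax(y[sp]) if sp.any() else None)
    S=T[sp&(y<top+.121+.015)&(y>top+.062)]
    if len(S)<30: return
    S=S[S[:,1]<top+.128]
    fun=lambda p:(np.hypot(S[:,0]-p[0]-p[1]*(S[:,1]-.045),S[:,2]-p[2]-p[3]*(S[:,1]-.045))-.007)*1000
    o=least_squares(fun,[0,0,0,0],loss="soft_l1",f_scale=.5); p=o.x
    print("spigot line x0,z0 mm",p[[0,2]]*1000,"slope",p[[1,3]],"res",np.median(abs(fun(p))))
    for yy in(top,top+.03,top+.121): print("axis at y",round(yy,4),((p[0]+p[1]*(yy-.045))*1e3).round(2),((p[2]+p[3]*(yy-.045))*1e3).round(2))
E
python3 - <<'E'
from axis import *
f,s=np.load("w3.npy",allow_pickle=True); fit(cloud(f,s),s)
E
```

```text
cap y -0.04077111817824438 n 10930 centre xz mm [0.09 6.24] r 25.86 spigot n 174 ymax 0.07358396690554082
spigot line x0,z0 mm [0.23170915 1.22517516] slope [-0.00103454 -0.03054944] res 0.26222473004871993
axis at y -0.0408 0.32 3.85
axis at y -0.0108 0.29 2.93
axis at y 0.0802 0.2 0.15
```

```bash
python3 -m jog '{"xyz":[[0,-25,0],[0,-60,0],[0,-98,0],[-2,-136,0],[-4,-174,0],[-8,-212,0],[-12,-250,0],[-16,-288,0],[-22,-326,0],[-28,-364,0],[-34,-395,0],[-40,-420,0]],"dr":[[0,0,0],[0,0,0],[0,0,0],[0,0,0],[0,0,0],[0,0,0],[0,0,0],[0,0,0],[0,0,0],[0,0,0],[0,0,0],[0,0,0]],"jaw":[0.3,0.3,0.3,0.3,0.3,0.3,0.3,0.3,0.3,0.3,0.3,0.3]}'
python3 -m jog '{"xyz":[[0,0,0],[0,0,0],[0,0,0],[0,0,0]],"dr":[[0,0,0],[0,0,0],[0,0,0],[0,0,0]],"jaw":[0.3,0.3,0.3,0.3]}'
python3 - <<'E'
from axis import *
s=state();f=grab_frame("wrist");print(s["joint_vel"].round(3),s["eef_pos"],s["force"]);np.save("w4.npy",[f,s],allow_pickle=True)
W=cloud(f,s);fit(W,s);print(capfit(W,.072,(.481,-.237),.04,.004))
save("w4.png",np.clip(f["img"].astype(int)*2,0,255).astype(np.uint8))
E
```

```text
t: 5.48
eef_pos: [0.4295, -0.1945, 0.2138]
tcp_rot: [-1.326, -1.011, 1.008]
force: [0.8, -0.3, -0.1]
width: 0.035
t: 5.82
eef_pos: [0.4291, -0.193, 0.2132]
tcp_rot: [-1.323, -1.011, 1.009]
force: [-0.2, 0.3, -1.1]
width: 0.035
[ 0.013 -0.008 -0.004 -0.002 -0.004 -0.002] [ 0.42905906 -0.19299352  0.21324038] [-0.17657291  0.34703149 -1.08368746]
cap y -0.04078987940955465 n 10951 centre xz mm [0.03 6.07] r 25.86 spigot n 174 ymax 0.07214681578401563
spigot line x0,z0 mm [0.32505418 1.1082982 ] slope [-0.00227234 -0.02613965] res 0.2673927055565238
axis at y -0.0408 0.52 3.35
axis at y -0.0108 0.45 2.57
axis at y 0.0802 0.25 0.19
(295, array([ 468.3, -243.9]), 15.5, 'rect', array([ 466.4, -247. ]), array([23.2, 27. ]), 'zmed', np.float64(0.0711))
```

View pics/w4.png

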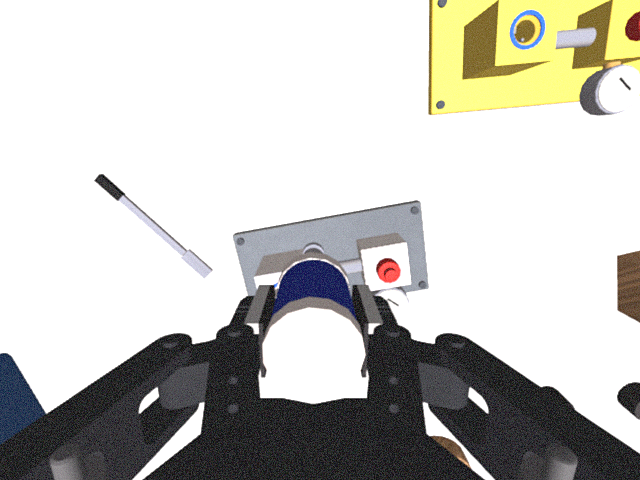

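The port is hidden behind the cartridge (its corner shows at (280,285)). The camera sees towards the base, so I'll move past the port to bring it into view.

```bash
python3 -m jog '{"xyz":[[20,-10,0],[48,-26,0],[78,-42,0],[100,-54,0],[110,-60,0],[110,-60,0],[110,-60,0],[110,-60,0],[110,-60,0]],"dr":[[0,0,0],[0,0,0],[0,0,0],[0,0,0],[0,0,0],[0,0,0],[0,0,0],[0,0,0],[0,0,0]],"jaw":[0.3,0.3,0.3,0.3,0.3,0.3,0.3,0.3,0.3]}'
python3 - <<'E'
from axis import *
s=state();f=grab_frame("wrist");print(s["joint_vel"].round(3),s["eef_pos"],s["force"]);np.save("w5.npy",[f,s],allow_pickle=True)
W=cloud(f,s);fit(W,s);print(capfit(W,.072,(.481,-.237),.04,.004))
T=(W-s["eef_pos"])@Ro.from_rotvec(s["tcp_rot"]).as_matrix()
q=(abs(T[...,1]+.0408)<.004)&(abs(T[...,0])<.03)&(abs(T[...,2])<.03)
q&=(f["img"].min(2)>70); P=T[q]*1000
print("white cap",len(P),np.percentile(P,[.5,99.5],0).round(1))
save("w5.png",np.clip(f["img"].astype(int)*2,0,255).astype(np.uint8))
E
```

```text
t: 6.62
eef_pos: [0.538, -0.2514, 0.2132]
tcp_rot: [-1.322, -1.012, 1.01]
force: [0.1, -0.2, -1.2]
width: 0.0349
[-0.006 -0.003 -0.007 -0.    -0.004  0.   ] [ 0.53803799 -0.25142334  0.21324125] [ 0.14603794 -0.21231938 -1.24992844]
cap y -0.04075899800993852 n 10940 centre xz mm [0.07 6.59] r 25.79 spigot n 173 ymax 0.07199477463170972
spigot line x0,z0 mm [0.1888761 1.1803933] slope [ 0.00325159 -0.02756209] res 0.24394393401125108
axis at y -0.0408 -0.09 3.54
axis at y -0.0108 0.01 2.72
axis at y 0.0802 0.3 0.21
(2682, array([ 482. , -236.2]), 30.8, 'rect', array([ 482.2, -236.1]), array([44.2, 44. ]), 'zmed', np.float64(0.0712))
white cap 7430 [[-19.9 -42.2 -15.7]
 [ 20.3 -37.1  18.1]]
```

View pics/w5.png

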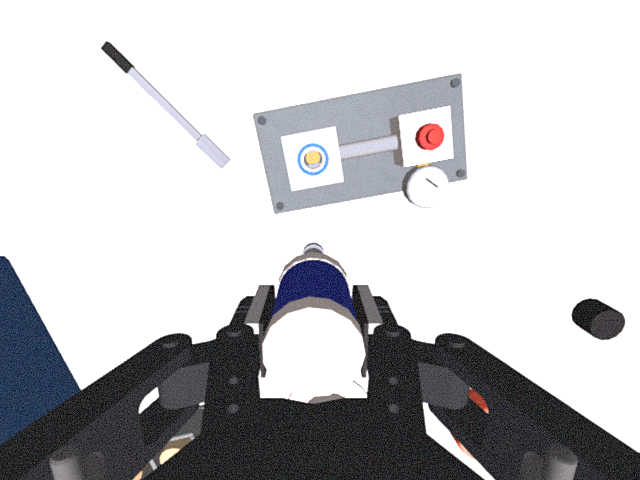

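The blue-ringed bore is at (314,158) and its tower spans (283–343,130–190). The cartridge axis sits at the tool centre. One cross-check of the tilt from the body surface.

```bash
python3 - <<'E'
from axis import *
f,s=np.load("w5.npy",allow_pickle=True);W=cloud(f,s);R=Ro.from_rotvec(s["tcp_rot"]).as_matrix();print(R.round(4))
T=(W-s["eef_pos"])@R
for n,r,a,b in(("body",18,-36,14),("spig",7,24,70)):
    q=(T[...,1]*1e3>a)&(T[...,1]*1e3<b)&(abs(T[...,0])<(.011 if r>9 else .007))&(T[...,2]>0)&(T[...,2]<.03)
    S=T[q]*1e3
    for lo in np.linspace(a,b,6)[:-1]:
        P=S[(S[:,1]>=lo)&(S[:,1]<lo+(b-a)/5)]
        if len(P)>5: print(n,round(lo),len(P),np.median(P[:,2]-np.sqrt(np.maximum(r*r-P[:,0]**2,0))).round(2))
# blue ring / bore centre from image colours on tower top
h=cv2.cvtColor(f["img"],cv2.COLOR_RGB2HSV); q=(h[...,0]>95)&(h[...,0]<125)&(h[...,1]>120)&(abs(W[...,2]-.072)<.004)&(np.hypot(W[...,0]-.482,W[...,1]+.236)<.02)
P=W[q]; e=cv2.fitEllipse((P[:,:2]*1e3).astype(np.float32)); print(len(P),P.mean(0),e)
E
```

```text
[[ 2.630e-01 -3.000e-04 -9.648e-01]
 [ 9.648e-01  2.100e-03  2.630e-01]
 [ 1.900e-03 -1.000e+00  9.000e-04]]
body -36 635 0.07
body -26 561 -0.14
body -16 469 -0.11
body -6 383 -0.08
body 4 380 0.15
spig 52 61 0.87
spig 61 89 0.27
242 [ 0.48165644 -0.23617527  0.07178686] ((481.7563171386719, -236.23716735839844), (23.107027053833008, 23.166576385498047), 80.76111602783203)
```

The body is vertical and on the tool axis, and the bore centre is at (481.9,-236.2). Move above it, leaving the tip about 12 mm above the mouth.

```bash
python3 -m jog '{"xyz":[[-20,5,0],[-42,11,-4],[-56,15,-20],[-56,15.2,-38],[-56,15.2,-49],[-56,15.2,-49],[-56,15.2,-49],[-56,15.2,-49],[-56,15.2,-49]],"dr":[[0,0,0],[0,0,0],[0,0,0],[0,0,0],[0,0,0],[0,0,0],[0,0,0],[0,0,0],[0,0,0]],"jaw":[0.3,0.3,0.3,0.3,0.3,0.3,0.3,0.3,0.3]}'
python3 -c "
from h import *
s=state();print(s['eef_pos'],s['force'],s['joint_vel'].round(3), Ro.from_rotvec(s['tcp_rot']).as_matrix()[:,1])"
```

```text
t: 7.42
eef_pos: [0.4828, -0.2369, 0.1654]
tcp_rot: [-1.324, -1.012, 1.009]
force: [-0.0, -0.1, -0.4]
width: 0.0353
[ 0.48281598 -0.23694482  0.16543441] [-0.04330996 -0.06681763 -0.36650205] [ 0.001  0.    -0.002 -0.001 -0.002 -0.   ] [ 1.85742825e-03  4.32193089e-04 -9.99998182e-01]
```

```bash
python3 -m jog '{"xyz":[[-1,0.8,0],[-1,0.8,-4],[-1,0.8,-8],[-1,0.8,-8],[-1,0.8,-8],[-1,0.8,-8]],"dr":[[0,0,0],[0,0,0],[0,0,0],[0,0,0],[0,0,0],[0,0,0]],"jaw":[0.3,0.3,0.3,0.3,0.3,0.3]}'
python3 - <<'E'
from h import *
s=state();print(s['eef_pos'],s['force'])
f=grab_frame("scene");save("s6.png",np.clip(f["img"][130:280,150:310].astype(int)*2,0,255).astype(np.uint8),k=4)
E
```

```text
t: 7.92
eef_pos: [0.4818, -0.2361, 0.1572]
tcp_rot: [-1.324, -1.012, 1.01]
force: [0.8, -0.6, -2.4]
width: 0.0348
[ 0.48178407 -0.23614788  0.15724522] [ 0.83193905 -0.60136946 -2.43717677]
```

View pics/s6.png

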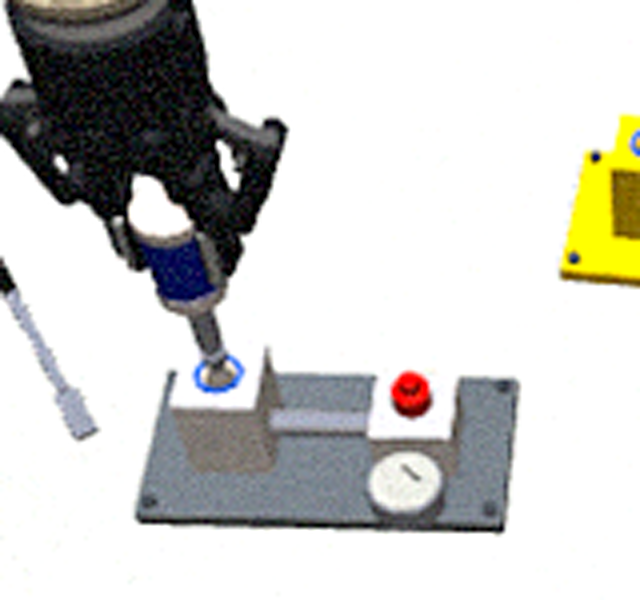

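The tip is right over the ring at (217,372). Enter the bore gently.

```bash
python3 -m jog '{"xyz":[[0,0,-3],[0,0,-6],[0,0,-8],[0,0,-10],[0,0,-12],[0,0,-14],[0,0,-14],[0,0,-14]],"dr":[[0,0,0],[0,0,0],[0,0,0],[0,0,0],[0,0,0],[0,0,0],[0,0,0],[0,0,0]],"jaw":[0.3,0.3,0.3,0.3,0.3,0.3,0.3,0.3]}'
python3 -c "
from h import *
s=state();print(s['eef_pos'],s['force'],s['wrist_torque'])"
```

```text
t: 8.63
eef_pos: [0.4819, -0.2362, 0.1432]
tcp_rot: [-1.324, -1.012, 1.009]
force: [0.3, -0.1, -1.4]
width: 0.0348
[ 0.4819048  -0.23622138  0.14323462] [ 0.2905736  -0.05120656 -1.38166608] [ 0.05674613 -0.0296013   0.01086236]
```

```bash
python3 -m jog '{"xyz":[[0,0,-2],[0,0,-4],[0,0,-6],[0,0,-8],[0,0,-10],[0,0,-10],[0,0,-10]],"dr":[[0,0,0],[0,0,0],[0,0,0],[0,0,0],[0,0,0],[0,0,0],[0,0,0]],"jaw":[0.3,0.3,0.3,0.3,0.3,0.3,0.3]}'
python3 -m jog '{"xyz":[[0,0,-1],[0,0,-2],[0,0,-3],[0,0,-4],[0,0,-5],[0,0,-5]],"dr":[[0,0,0],[0,0,0],[0,0,0],[0,0,0],[0,0,0],[0,0,0]],"jaw":[0.3,0.3,0.3,0.3,0.3,0.3]}'
python3 -m jog '{"xyz":[[0,0,-1],[0,0,-2],[0,0,-3],[0,0,-4],[0,0,-4]],"dr":[[0,0,0],[0,0,0],[0,0,0],[0,0,0],[0,0,0]],"jaw":[0.3,0.3,0.3,0.3,0.3]}'
python3 -c "
from h import *
s=state();print(s['eef_pos'],s['force'],s['wrist_torque'])"
```

```text
t: 9.22
eef_pos: [0.482, -0.2363, 0.1331]
tcp_rot: [-1.324, -1.012, 1.009]
force: [0.3, -0.5, -1.6]
width: 0.0348
t: 9.72
eef_pos: [0.482, -0.2363, 0.1279]
tcp_rot: [-1.324, -1.012, 1.009]
force: [0.1, -0.4, -1.9]
width: 0.0352
t: 10.13
eef_pos: [0.482, -0.2363, 0.1237]
tcp_rot: [-1.324, -1.012, 1.009]
force: [-0.1, 1.1, -1.7]
width: 0.035
[ 0.4819599  -0.23627587  0.12367156] [-0.09181666  1.08596643 -1.66789746] [-0.0521244  -0.12749274 -0.02663481]
```

```bash
for i in 1; do python3 -m jog '{"xyz":[[0,0,-1],[0,0,-2],[0,0,-3],[0,0,-3]],"dr":[[0,0,0],[0,0,0],[0,0,0],[0,0,0]],"jaw":[0.3,0.3,0.3,0.3]}'; done
python3 -m jog '{"xyz":[[0,0,-1],[0,0,-2],[0,0,-3],[0,0,-3]],"dr":[[0,0,0],[0,0,0],[0,0,0],[0,0,0]],"jaw":[0.3,0.3,0.3,0.3]}'
python3 -m jog '{"xyz":[[0,0,-1],[0,0,-2],[0,0,-2]],"dr":[[0,0,0],[0,0,0],[0,0,0]],"jaw":[0.3,0.3,0.3]}'
```

```text
t: 10.47
eef_pos: [0.482, -0.2363, 0.1205]
tcp_rot: [-1.324, -1.012, 1.009]
force: [0.3, -0.1, -0.9]
width: 0.035
t: 10.8
eef_pos: [0.4822, -0.2364, 0.1174]
tcp_rot: [-1.325, -1.012, 1.009]
force: [0.6, -0.0, -1.5]
width: 0.0349
t: 11.05
eef_pos: [0.4824, -0.2366, 0.1156]
tcp_rot: [-1.325, -1.013, 1.009]
force: [0.8, -0.2, 0.8]
width: 0.0351
```

Jaw contact starts at about 35 mm depth, so the lock should come near 50 mm (TCP z about 0.102).

```bash
python3 -m jog '{"xyz":[[0,0,-1],[0,0,-2],[0,0,-3],[0,0,-3]],"dr":[[0,0,0],[0,0,0],[0,0,0],[0,0,0]],"jaw":[0.3,0.3,0.3,0.3]}'
python3 -m jog '{"xyz":[[0,0,-1],[0,0,-2],[0,0,-3],[0,0,-3]],"dr":[[0,0,0],[0,0,0],[0,0,0],[0,0,0]],"jaw":[0.3,0.3,0.3,0.3]}'
python3 -m jog '{"xyz":[[0,0,-1],[0,0,-2],[0,0,-3],[0,0,-3]],"dr":[[0,0,0],[0,0,0],[0,0,0],[0,0,0]],"jaw":[0.3,0.3,0.3,0.3]}'
```

```text
t: 11.38
eef_pos: [0.4825, -0.2367, 0.1126]
tcp_rot: [-1.326, -1.013, 1.009]
force: [-0.6, -0.6, 3.7]
width: 0.0351
t: 11.72
eef_pos: [0.4823, -0.2368, 0.1092]
tcp_rot: [-1.325, -1.013, 1.01]
force: [-0.5, -0.5, 0.8]
width: 0.0347
t: 12.05
eef_pos: [0.4823, -0.2368, 0.1059]
tcp_rot: [-1.325, -1.012, 1.01]
force: [0.6, -1.1, 0.8]
width: 0.0352
```

```bash
python3 -m jog '{"xyz":[[0,0,-0.7],[0,0,-1.5],[0,0,-1.5]],"dr":[[0,0,0],[0,0,0],[0,0,0]],"jaw":[0.3,0.3,0.3]}'
python3 -m jog '{"xyz":[[0,0,-0.7],[0,0,-1.5],[0,0,-1.5]],"dr":[[0,0,0],[0,0,0],[0,0,0]],"jaw":[0.3,0.3,0.3]}'
python3 -m jog '{"xyz":[[0,0,-0.5],[0,0,-1],[0,0,-1]],"dr":[[0,0,0],[0,0,0],[0,0,0]],"jaw":[0.3,0.3,0.3]}'
```

```text
t: 12.3
eef_pos: [0.4823, -0.2368, 0.1043]
tcp_rot: [-1.325, -1.012, 1.01]
force: [0.3, -0.9, 2.4]
width: 0.0351
t: 12.55
eef_pos: [0.4822, -0.2368, 0.1026]
tcp_rot: [-1.325, -1.012, 1.01]
force: [-0.3, -0.9, 1.1]
width: 0.0349
t: 12.8
eef_pos: [0.4822, -0.2367, 0.1014]
tcp_rot: [-1.325, -1.012, 1.01]
force: [1.5, -0.4, 1.8]
width: 0.0349
```

```bash
python3 -m jog '{"xyz":[[0,0,-0.5],[0,0,-1],[0,0,-1]],"dr":[[0,0,0],[0,0,0],[0,0,0]],"jaw":[0.3,0.3,0.3]}'
python3 -c "
from h import *
print(state()['force'],state()['wrist_torque'])"
```

```text
t: 13.05
eef_pos: [0.4824, -0.2368, 0.101]
tcp_rot: [-1.325, -1.013, 1.01]
force: [0.3, -0.6, 6.3]
width: 0.035
[ 0.25825942 -0.58395841  6.26635183] [ 0.01700708 -0.02309191 -0.00042053]
```

```bash
python3 -m jog '{"xyz":[[0,0,-0.6],[0,0,-0.9],[0,0,-0.9]],"dr":[[0,0,0],[0,0,0],[0,0,0]],"jaw":[0.3,0.3,0.3]}'
```

```text
t: 13.3
eef_pos: [0.4825, -0.2368, 0.1009]
tcp_rot: [-1.326, -1.013, 1.01]
force: [0.0, 0.1, 8.1]
width: 0.035
```

```bash
python3 -m jog '{"xyz":[[0,0,-0.6],[0,0,-1.2],[0,0,-1.2]],"dr":[[0,0,0],[0,0,0],[0,0,0]],"jaw":[0.3,0.3,0.3]}'
```

```text
t: 13.55
eef_pos: [0.4826, -0.2369, 0.1008]
tcp_rot: [-1.326, -1.013, 1.01]
force: [-0.9, 1.1, 10.6]
width: 0.0351
```

The force is about 12 N with no further travel, so this is the hard stop past locking. Now tug upwards in small steps.

```bash
python3 -m jog '{"xyz":[[0,0,1],[0,0,2],[0,0,3],[0,0,3]],"dr":[[0,0,0],[0,0,0],[0,0,0],[0,0,0]],"jaw":[0.3,0.3,0.3,0.3]}' 60
python3 -m jog '{"xyz":[[0,0,1],[0,0,2],[0,0,2]],"dr":[[0,0,0],[0,0,0],[0,0,0]],"jaw":[0.3,0.3,0.3]}'
```

```text
t: 13.88
eef_pos: [0.4822, -0.2367, 0.1031]
tcp_rot: [-1.325, -1.013, 1.01]
force: [1.3, -1.4, -4.0]
width: 0.0352
t: 14.13
eef_pos: [0.4821, -0.2367, 0.1047]
tcp_rot: [-1.325, -1.012, 1.01]
force: [1.0, -1.8, -6.7]
width: 0.0348
```

```bash
python3 -m jog '{"xyz":[[0,0,0.8],[0,0,1.5],[0,0,1.5]],"dr":[[0,0,0],[0,0,0],[0,0,0]],"jaw":[0.3,0.3,0.3]}'
python3 -m jog '{"xyz":[[0,0,0.7],[0,0,1],[0,0,1]],"dr":[[0,0,0],[0,0,0],[0,0,0]],"jaw":[0.3,0.3,0.3]}'
```

```text
t: 14.38
eef_pos: [0.4821, -0.2366, 0.1059]
tcp_rot: [-1.324, -1.012, 1.01]
force: [2.6, -2.0, -9.0]
width: 0.0346
t: 14.63
eef_pos: [0.4819, -0.2365, 0.1062]
tcp_rot: [-1.324, -1.012, 1.01]
force: [2.5, -2.4, -14.7]
width: 0.0348
```

The lock holds: the pull is about 13 N and the rise has stopped at 5.4 mm. Ease to about 10 N and hold briefly, then relax back down to zero load.

```bash
python3 -m jog '{"xyz":[[0,0,0.8],[0,0,0.8],[0,0,0.8]],"dr":[[0,0,0],[0,0,0],[0,0,0]],"jaw":[0.3,0.3,0.3]}'
python3 -m jog '{"xyz":[[0,0,-1],[0,0,-2],[0,0,-3],[0,0,-3.5],[0,0,-3.5],[0,0,-3.5]],"dr":[[0,0,0],[0,0,0],[0,0,0],[0,0,0],[0,0,0],[0,0,0]],"jaw":[0.3,0.3,0.3,0.3,0.3,0.3]}'
```

```text
t: 14.88
eef_pos: [0.4818, -0.2365, 0.1063]
tcp_rot: [-1.323, -1.012, 1.01]
force: [2.2, -2.2, -19.3]
width: 0.0348
t: 15.38
eef_pos: [0.4821, -0.2366, 0.1035]
tcp_rot: [-1.324, -1.012, 1.01]
force: [1.7, -0.1, -4.7]
width: 0.0346
```

That hold rose to about 18 N, more than I wanted but under the 20 N limit. Relax the rest and open the fingers.

```bash
python3 -m jog '{"xyz":[[0,0,-0.7],[0,0,-1.3],[0,0,-1.3],[0,0,-1.3]],"dr":[[0,0,0],[0,0,0],[0,0,0],[0,0,0]],"jaw":[0.3,0.3,0.3,0.3]}'
python3 -m jog '{"xyz":[[0,0,0],[0,0,0],[0,0,0],[0,0,0],[0,0,0],[0,0,0],[0,0,0],[0,0,0],[0,0,0],[0,0,0],[0,0,0],[0,0,0]],"dr":[[0,0,0],[0,0,0],[0,0,0],[0,0,0],[0,0,0],[0,0,0],[0,0,0],[0,0,0],[0,0,0],[0,0,0],[0,0,0],[0,0,0]],"jaw":[0.5,0.6,0.7,0.8,0.9,1,1,1,1,1,1,1]}'
```

```text
t: 15.72
eef_pos: [0.4822, -0.2366, 0.1027]
tcp_rot: [-1.325, -1.012, 1.01]
force: [1.0, 0.4, 1.7]
width: 0.0347
t: 16.72
eef_pos: [0.4822, -0.2366, 0.1027]
tcp_rot: [-1.325, -1.012, 1.01]
force: [-0.7, 0.2, 0.7]
width: 0.0853
```

Released. Retreat straight up, then shift so the wrist camera sees the port, and check.

```bash
python3 -m jog '{"xyz":[[0,0,8],[0,0,22],[0,0,42],[0,0,66],[0,0,90],[0,0,110],[0,0,120],[15,-4,122],[30,-8,122],[40,-11,122],[40,-11,122],[40,-11,122]],"dr":[[0,0,0],[0,0,0],[0,0,0],[0,0,0],[0,0,0],[0,0,0],[0,0,0],[0,0,0],[0,0,0],[0,0,0],[0,0,0],[0,0,0]],"jaw":[1,1,1,1,1,1,1,1,1,1,1,1]}'
python3 - <<'E'
from h import *
s=state();f=grab_frame("wrist");W=cloud(f,s)
print(s["eef_pos"],s["force"],capfit(W,.141,(.482,-.236),.03,.006))
g=grab_frame("scene");t=grab_frame("top");V=cloud(g);print(capfit(V,.141,(.482,-.237),.03,.006))
a=np.hstack([cv2.resize(g["img"],(400,300)),cv2.resize(f["img"],(400,300))])
b=np.hstack([cv2.resize(g["img"][130:280,150:350],(400,300),interpolation=2),cv2.resize(t["img"],(400,300))])
save("end.png",np.clip(np.vstack([a,b]).astype(int)*2,0,255).astype(np.uint8))
f0=np.load("scene.npy",allow_pickle=True).item();V0=cloud(f0)
for n,c,r,z0,z1 in(("pink",(400,248),25,.115,.14),("jar",(498,214),25,.06,.08),("dark1",(337,340),16,.02,.04),("dark2",(395,349),16,.02,.04),("pale",(437,338),16,.02,.04)):
    m=np.zeros((480,640),np.uint8);cv2.circle(m,c,r,1,-1)
    print(n,[np.nanmean(X[(m>0)&(X[...,2]>z0)&(X[...,2]<z1)],0).round(4) for X in(V0,V)])
E
```

```text
t: 17.72
eef_pos: [0.5218, -0.2473, 0.2242]
tcp_rot: [-1.323, -1.012, 1.01]
force: [-0.4, 0.3, -0.2]
width: 0.0856
[ 0.52181973 -0.24730447  0.22422952] [-0.35455494  0.26240548 -0.17952622] (2305, array([ 481.4, -235.8]), 17.9, 'rect', array([ 481.6, -235.9]), array([35. , 35.5]), 'zmed', np.float64(0.1435))
(226, array([ 482.5, -237.3]), 18.8, 'rect', array([ 482.4, -236.4]), array([34.8, 35.3]), 'zmed', np.float64(0.1449))
pink [array([0.6039, 0.1513, 0.1258]), array([0.6038, 0.1511, 0.1257])]
jar [array([0.4862, 0.3963, 0.0697]), array([0.4863, 0.3963, 0.0696])]
dark1 [array([0.7386, 0.0244, 0.0301]), array([0.7385, 0.0244, 0.0301])]
dark2 [array([0.7613, 0.1308, 0.0267]), array([0.7614, 0.1306, 0.0265])]
pale [array([0.7424, 0.2144, 0.0266]), array([0.7422, 0.2142, 0.0266])]
```

View pics/end.png

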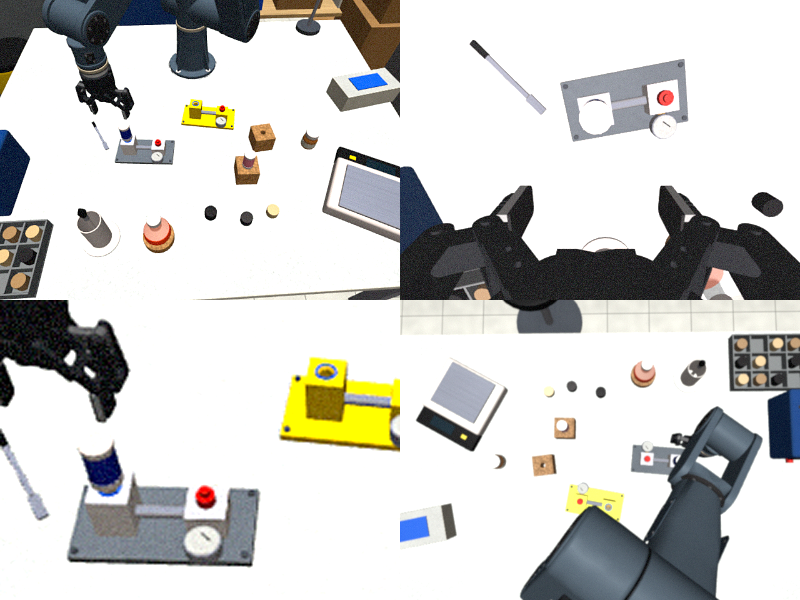

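The cartridge stands upright in the blue-ringed port (bottom-left panel at (100,465)). The cap is at about z 0.144, so the tip is roughly 49 mm deep, and it is centred within 1 mm. Bystanders haven't moved and the arm is clear.

```bash
python3 -c "
from cell import hand_in; print(hand_in())"
```

```text
the job is handed in; nothing more can be done
None
```

I took the blue cartridge out of its stand and pushed it into the blue-ringed port down to the hard stop. There the load was about 12 N at roughly 51 mm depth, with no further travel. I tugged it while still holding it, and the lock held after a rise of about 5.4 mm. Then I relaxed the pull, let go, backed off and handed in at about 18 s, well under the 58 s limit. `hand_in` gave no verdict.

**Last checks:**
- **Cartridge:** upright in the pictures, about 49 mm deep and within about 1 mm of the port axis.
- **Bystanders:** the pink cartridge, the jar and all three plugs are within 0.2 mm of their starts. I checked the spatula only by eye; it looks unmoved.
- **Robot:** the fingers are open and clear of everything.

**Not as planned:** the tug was meant to be about 10 N. It went through 10 N to about 13 N, then briefly reached about 18 N while I held it (19.3 N on the sensor, less the cartridge's weight). That is under the 20 N limit, but higher than I intended. I also couldn't read the lock's lift directly; I inferred it from the force and the limited rise.

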